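# Feel for the clear shredder throat with a blade gauge

### The arm

A 6-joint arm with a two-finger parallel gripper is mounted at the origin on a cart in front of the work surface, level with it; the furniture and walls round the work are solid. World frame = base frame: x ahead of the robot, y to its left, z up, the work surface at z = 0. Lengths are in m, angles in degrees, forces in N, time in s.
With the tool pointing down it reaches from about 0.3 to 0.75 m from the base axis. Payload 8.5 kg.
Tool frame: the origin (TCP) lies at the very end of the fingers, on their centre line; the grasp point (between the pads) lies 19 mm behind it; z points along the fingers, y is the line along which they close (so a half turn about z gives the same grasp; the last joint's range is limited). The gripper opens to 85 mm and grips with 20 to 120 N. Pads are 22 mm wide; open, the fingers measure 114 mm over their backs; the gripper's body (76 mm by 85 mm) begins 54 mm behind the grasp point. The pads swing forward as they close: fully open they stand 13 mm farther back than shut.
Start: joints at [54.815, 21.807, 74.336, -0, 83.858, -12.336], TCP at [0.214, 0.507, 0.231] pointing down, gripper open.
Joint ranges: [-178.18, 178.18], [-50.72, 133.34], [12.68, 142.11], [-81.47, 261.47], [9.98, 163.14], [-165.26, 165.26]. Speed limits (degrees/s): [136.94, 136.94, 180, 180, 180, 180].

### API

Orientations are given as a 3x3 rotation matrix whose columns are the frame's x, y, z axes.
In Python, from rig import env, optics, spotter gives the robot as it stands.
- The arm moves only by the shell command python3 -m crank 'ROWS' [FORCE]. ROWS is JSON, one flat list of numbers, 5 for each row, row after row: the finger opening in cm, from 0 to 8.54, then the shift along the tool's x, y, z in cm, then the turn about the tool's z in rad. A call has exactly 8 rows; each row shifts and turns the commanded pose from where the row before left it, along the tool's axes as they then stand; what a row does not reach is not made up. A row lasts 1/12 s, in which the tool goes at most 41.7 mm and 7.16 degrees, less where a joint would pass 70% of its speed; a pose out of reach is approached as far as the arm can. A call is refused whole if a number of a shift passes 4.17 or a number of a turn 0.125, either way. A call with a gripper value outside its range is refused whole. The fingers move at their own pace and stop on an object; FORCE is the grip in N (left out, the last holds). Time passes only in rows, so rows that do not move let the fingers close, or fill a call up. It gives the time, the measured TCP pose, the force, the opening and the grip force at its end, in the units of the state.
- env.observe(): the state, without advancing time (a new reading comes with each control period).
- optics.get_image(name): name is "scene" or "top" or "wrist"; returns a dict with "color" (400x640x3 uint8, red, green, blue), "intrinsics" (3x3 intrinsics, pixels), "pose" (4x4, takes a point from camera to world coordinates). Camera axes: x right, y up, looking along -z (the intrinsics and any distortion apply to the point x, -y, -z); pixel columns grow to the right and rows downward; lengths in m; the calibration is good to about 2 mm. A picture is of the moment at which its call begins. There is no depth.
- env.close_job(): hands the job in; it is judged then, once.
Trained networks look in a picture, given as the dict that the camera call returned (one of the last four; its "shot" number tells which), for a name from the list of things; names that differ only in an ending like _2 or _b are one class to them, and where a whole thing is asked for, a point or a joint stands for the part that bears it (a point fixed in the world has none). Each returns a list of dicts, best first, with "score" (0 to 1); they miss things now and then, are a little off and sometimes report something else, mostly with a low value. They report only what shows in the picture. A call takes as long as a camera call. They do not tell look-alikes from the thing itself.
- spotter.look_for(picture, query): "at" ([column, row] as shares, 0 to 1, of the picture: columns of its width, rows of its height, amid what is visible of it).
The state is a dict: "time_s": time; "q": joint angles; "qvel": joint speeds; "joint_efforts": joint torques, N m; "position": TCP position; "tool_rot": TCP orientation; "ft_force": force on the tool from outside, world axes, zero at the start; "wrist_torque": the same for the moment, N m; "grip_width": finger opening in m; "gripper_force": force on a finger pad.
Only numpy, scipy, OpenCV 4.12 (cv2) and the standard library are available. Lean on these libraries where they do the work, as an engineer would, in place of code of your own. Each camera call takes 0.05 s, during which the arm holds its last target. There are 200 camera calls.

### The job

Two of the three feed throats of the little card shredder are jammed deep inside, where it cannot be seen. Take the orange-handled blade gauge from its blue stand and slide it gently into the throats, backing out where it jams instead of forcing it, until you find one where the blade goes in fully home with its black collar down on the shredder's top. Leave the gauge standing there, let go, and do not disturb the stapler and the red mug.

Things in the scene. Friction and masses are not known exactly. Their poses are not given: they have to be found in the camera images.
- shredder: Small white and black desktop card shredder, 112 x 182 x 95 mm (its x, y, z), fixed. Origin: centre of its underside, z up; its front with bin and switch looks to its -x. Its flat top, 95 mm up, has three upright throats at its x = 0, y = -50, 0 and +50 mm, each 44 mm long (x), 8 mm wide (y) and 64 mm deep, its long lips rounded with 4 mm radius.
- throat_0 (a point): Mouth centre, level with the top, of the shredder's throat at its y = -50 mm; axes as the shredder. Jams are in other throats each time; one throat takes the whole blade. In every throat a sprung rubber roller 14 mm down drags on the blade with some 1 to 5 N: that is normal.
- throat_1 (a point): The same of the throat at y = 0. In a jammed throat the blade's end meets a wad 22 or 34 mm below the top, which gives by up to 10 mm under a spring (about 5 N, rising to 12 N) and then is solid.
- throat_2 (a point): The same of the throat at y = +50 mm. Pushing down on the shredder or on a jam with more than about 25 N does damage (judged as 45 N for all contact forces on the shredder together, the side forces in a throat included).
- gauge_grip (a point): The gauge, upright, 80 g: middle of its orange handle (34 along x, 22 along y, 46 mm tall). z up the handle, x along the blade's width, y across its thickness; grip across y. Under the handle: a black collar (46 x 26 x 6 mm), underside 28 mm below this point; then the steel blade, 36 wide (x), 5 thick (y), 55 mm long, rounded edge, its end 83 mm below this point.
- gauge_shoulder (a point): The gauge: centre of the underside of its black collar, which rests on the shredder's top when the blade is fully home. Axes as gauge_grip.
- gauge_stand: Blue stand block with rubber foot, 74 x 60 x 65 mm, fixed, origin at the centre of its underside. The gauge's blade stands in a slot (40 x 8 mm) in its top, the collar resting on the top; lift the gauge straight up by 60 mm to free it.
- stapler_mid (a point): Black stapler, 135 x 36 x 50 mm, loose; its middle. Leave it alone.
- mug_mid (a point): Red mug, 84 x 123 x 91 mm with its handle, loose; its middle. Leave it alone.
Things that resemble listed ones, but are neither listed nor needed, are in the scene too. There is more than one size of the part that bears gauge_grip; the job needs the smaller.

How it is judged (in metres and radians):
On the way:
1. the gauge has been lifted out of its stand (height (world z) of gauge_shoulder above 0.135 m), for 0.1 s.
At the end, for the whole second after the job is handed in: The gauge stands upright (within 0.1 rad) and at rest in one of the throats, its collar's underside within 4 mm of the shredder's top and within 5 mm of the throat's centre across and 8 mm along; it has been let go (x of gauge_shoulder in the frame of shredder between -0.008 and 0.008 m and z of gauge_shoulder in the frame of shredder between 0.09 and 0.099 m and (y of gauge_shoulder in the frame of shredder between -0.055 and -0.045 m or y of gauge_shoulder in the frame of shredder between -0.005 and 0.005 m or y of gauge_shoulder in the frame of shredder between 0.045 and 0.055 m) and angle between gauge_shoulder's own z axis and vertical below 0.1 rad and linear speed of gauge below 0.02 m/s); the robot touches nothing.
It fails at once if the shredder is loaded with more than 45 N of contact force (a jam is forced) (contact force between shredder and anything else above 45 N).
It fails at once if the stapler is moved by more than 20 mm (distance of stapler_mid from where it was at the start of the episode above 0.02 m).
It fails at once if the red mug is moved by more than 20 mm (distance of mug_mid from where it was at the start of the episode above 0.02 m).
It also fails if it takes over 45 s, if anything falls off the work surface, if the arm or the gripper's body presses on something with over 40 N, if the wrist force passes 120 N, or if a joint passes its speed limit or range.

## Working session

There is one attempt and no reset: what is moved stays moved. The work goes in short steps, Python scripts to look and compute and a shell command to move; the robot and the scene stay as the last step left them, time stands still between calls to the robot, and variables do not carry over. Pictures are saved under pics/ and viewed, at most 10 in all, crops included, and the job is handed in when it is done.

```bash
ls; mkdir -p pics
cat > h.py <<'E'
from rig import env, optics, spotter
import numpy as np, cv2
def shot(n,save=None):
    p=optics.get_image(n)
    if save: cv2.imwrite(f'pics/{save}.png',p['color'][:,:,::-1])
    return p
def ray(p,c,r):
    K=np.array(p['intrinsics']);T=np.array(p['pose'])
    d=np.array([(c-K[0,2])/K[0,0],-(r-K[1,2])/K[1,1],-1.]);return T[:3,3],T[:3,:3]@d
def atz(p,c,r,z):
    o,d=ray(p,c,r);return o+d*(z-o[2])/d[2]
def proj(p,X):
    K=np.array(p['intrinsics']);T=np.array(p['pose']);v=T[:3,:3].T@(np.asarray(X)-T[:3,3])
    return K[0,0]*v[0]/-v[2]+K[0,2],K[1,1]*-v[1]/-v[2]+K[1,2]
E
python3 - <<'E'
from h import *
for n in ['top','scene']:
    p=shot(n,n); print(n,p.keys(),np.round(p['intrinsics'],1).tolist(),np.round(p['pose'],3).tolist())
    for q,z in [('shredder',.095),('throat_0',.095),('gauge_grip',.12),('gauge_shoulder',.065),('gauge_stand',.065),('stapler_mid',.04),('mug_mid',.06)]:
        for d in spotter.look_for(p,q)[:4]:
            c,r=d['at'][0]*640,d['at'][1]*400
            print(q,round(d['score'],2),round(c),round(r),atz(p,c,r,z).round(3))
print(env.observe())
a=cv2.imread('pics/top.png');b=cv2.imread('pics/scene.png')
E
```

```text
pics
top dict_keys(['color', 'intrinsics', 'pose', 'shot']) [[499.7, 0.0, 321.7], [0.0, 499.7, 197.6], [0.0, 0.0, 1.0]] [[0.019, 0.982, -0.188, 0.254], [-0.999, 0.023, 0.022, -0.245], [0.026, 0.187, 0.982, 1.055], [0.0, 0.0, 0.0, 1.0]]
shredder 0.98 346 193 [ 0.449 -0.314  0.095]
throat_0 0.96 346 194 [ 0.446 -0.313  0.095]
gauge_grip 0.89 233 162 [ 0.498 -0.093  0.12 ]
gauge_grip 0.89 363 283 [ 0.273 -0.345  0.12 ]
gauge_grip 0.52 396 101 [ 0.631 -0.409  0.12 ]
gauge_shoulder 0.94 363 283 [ 0.276 -0.351  0.065]
gauge_stand 0.76 238 174 [ 0.488 -0.096  0.065]
gauge_stand 0.22 345 192 [ 0.455 -0.313  0.065]
stapler_mid 0.72 271 227 [ 0.384 -0.164  0.04 ]
mug_mid 0.68 397 101 [ 0.656 -0.421  0.06 ]
scene dict_keys(['color', 'intrinsics', 'pose', 'shot']) [[375.9, 0.0, 315.8], [0.0, 375.9, 198.4], [0.0, 0.0, 1.0]] [[-0.531, 0.507, -0.679, -0.125], [-0.847, -0.326, 0.42, 0.121], [-0.008, 0.798, 0.602, 0.608], [0.0, 0.0, 0.0, 1.0]]
shredder 0.89 346 204 [ 0.399 -0.281  0.095]
throat_0 0.73 346 205 [ 0.396 -0.279  0.095]
throat_0 0.16 254 236 [ 0.415 -0.066  0.095]
gauge_grip 0.95 410 225 
[... 461 characters left out ...]
8604205e+01, -1.23339067e+01]), 'qvel': array([-0.01918295, -0.00303842, -0.12459738, -0.01780296, -0.01803477,
       -0.0381559 ]), 'joint_efforts': array([ 4.77638387e-04, -4.48294330e+01, -2.31451571e+01, -1.83818397e-04,
        6.21599374e-04,  1.77568850e-06]), 'position': array([0.21356045, 0.50681905, 0.23132724]), 'tool_rot': array([[-9.21517188e-01,  3.88337574e-01, -1.04812107e-05],
       [ 3.88337574e-01,  9.21517188e-01, -3.44709136e-05],
       [-3.72773518e-06, -3.58357873e-05, -9.99999999e-01]]), 'ft_force': array([ 0.13217998, -0.07384514,  0.46240055]), 'wrist_torque': array([-0.00834626, -0.02549494,  0.03678238]), 'gripper_force': 0.0, 'grip_width': 0.08535961312195703}
```

View images.

View pics/top.png

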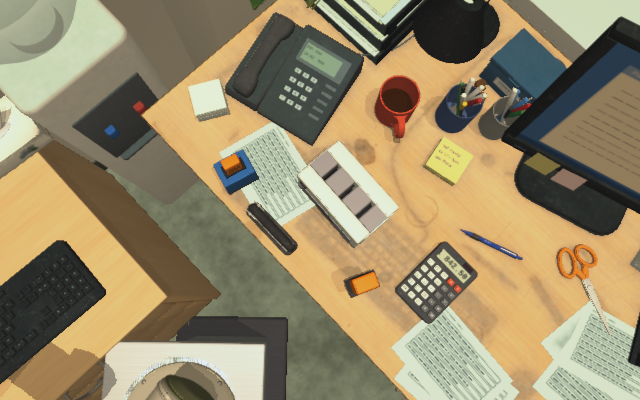

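View pics/scene.png

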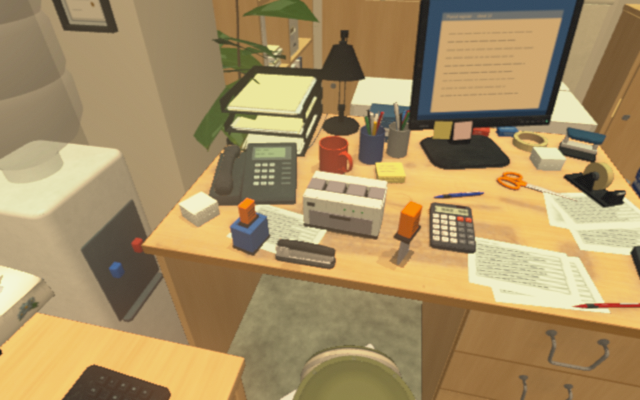

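Run:
```python
import cv2,numpy as np
a=cv2.imread('pics/top.png')[130:310,205:405];b=cv2.imread('pics/scene.png')[165:275,225:425]
a=cv2.resize(a,None,fx=3,fy=3,interpolation=3)[:, :];b=cv2.resize(b,(600,330),interpolation=3)
cv2.imwrite('pics/c1.png',a);cv2.imwrite('pics/c2.png',b)
c=np.hstack([cv2.resize(a,(400,360)),cv2.resize(b,(400,220))]) if 0 else None
d=np.zeros((600,800,3),np.uint8);d[:360,:400]=cv2.resize(a,(400,360));d[:540,:600]=a
cv2.imwrite('pics/c1.png',d[:540,:600])
```

```text
(no output)
```

View pics/c1.png

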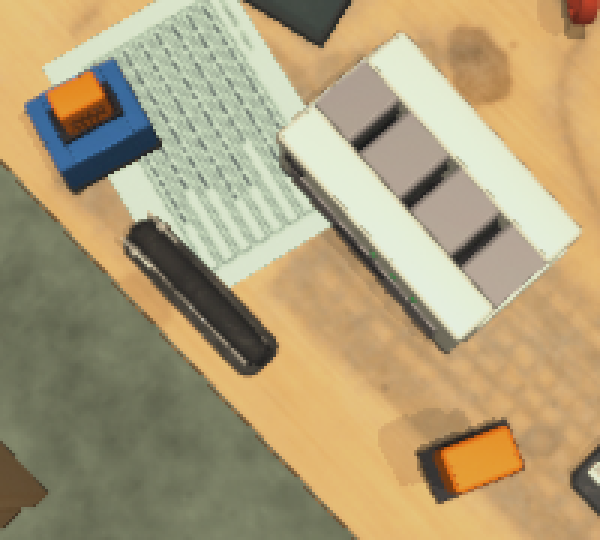

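View pics/c2.png

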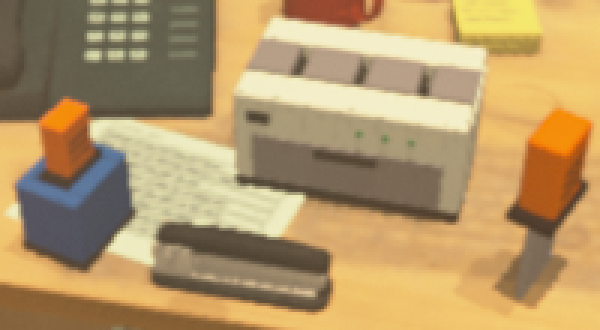

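```bash
cat > m.py <<'E'
from h import *
def tri(p,a,q,b):
    o1,d1=ray(p,*a);o2,d2=ray(q,*b)
    t=np.linalg.lstsq(np.c_[d1,-d2],o2-o1,rcond=None)[0]
    x,y=o1+t[0]*d1,o2+t[1]*d2
    return ((x+y)/2).round(3),round(float(np.linalg.norm(x-y)),3)
E
python3 - <<'E'
from m import *
p=shot('top');q=shot('scene')
for n,a,b in [('red',(138,107),(137,244)),('blue',(111,131),(116,269)),('desk2corner',(218,295),(243,358)),('coolertopcorner',(125,22),(129,150)),('gauge',(231,160),(246,203)),('big',(366,282),(411,206))]:
    print(n,*tri(p,a,q,b))
f=lambda c,r:(205+c/3,130+r/3)
P=[atz(p,*f(*x),.095)[:2] for x in [(280,133),(402,33),(580,232),(455,335)]]
for i in range(4):
    d=P[(i+1)%4]-P[i];print(P[i].round(3),np.linalg.norm(d).round(3),np.degrees(np.arctan2(d[1],d[0])).round(1))
print('c',np.mean(P,0).round(4))
for x in [(380,127),(428,182),(480,240)]: print('thr',atz(p,*f(*x),.095).round(4))
for x in [(27,105),(112,60),(160,142),(75,190)]: print('st',atz(p,*f(*x),.065).round(3))
for x in [(48,88),(95,70),(110,105),(65,125)]: print('ga',atz(p,*f(*x),.116).round(3))
E
```

```text
red [ 0.653  0.143 -0.012] 0.004
blue [ 0.596  0.199 -0.014] 0.003
desk2corner [ 0.265 -0.003 -0.078] 0.09
coolertopcorner [0.737 0.097 0.192] 0.024
gauge [ 0.504 -0.089  0.111] 0.002
big [ 0.275 -0.348  0.144] 0.001
[ 0.483 -0.219] 0.106 -48.4
[ 0.554 -0.298] 0.177 -138.2
[ 0.422 -0.416] 0.107 130.3
[ 0.353 -0.335] 0.175 41.6
c [ 0.4527 -0.3173]
thr [ 0.4887 -0.2848  0.095 ]
thr [ 0.4525 -0.3168  0.095 ]
thr [ 0.4148 -0.351   0.095 ]
st [ 0.505 -0.047  0.065]
st [ 0.538 -0.102  0.065]
st [ 0.482 -0.137  0.065]
st [ 0.448 -0.082  0.065]
ga [ 0.504 -0.07   0.116]
ga [ 0.517 -0.099  0.116]
ga [ 0.494 -0.11   0.116]
ga [ 0.48  -0.082  0.116]
```

Candidates: orange gauge in the blue stand (top px 231,160; handle top at z≈0.11, which fits) and a larger free-standing orange one (366,282; z≈0.144, the big look-alike). I choose the one in the stand, at (0.50,-0.09), and the close crop confirms it. The shredder is at (0.453,-0.317) with yaw of about -48.5°.

```bash
python3 -m crank '[8.5,-3.05,-2.7,-0.3,0, 8.5,-3.05,-2.7,-0.3,0, 8.5,-3.05,-2.7,-0.3,0, 8.5,-3.05,-2.7,-0.3,0, 8.5,-3.05,-2.7,-0.3,0, 8.5,-3.05,-2.7,-0.3,0, 8.5,-3.05,-2.7,-0.3,0, 8.5,-3.05,-2.7,-0.3,0]'
python3 -m crank '[8.5,-3.05,-2.7,0,0, 8.5,-3.05,-2.7,0,0, 8.5,-3.05,-2.7,0,0, 8.5,-3.05,-2.7,0,0, 8.5,-3.05,-2.7,0,0, 8.5,-3.05,-2.7,0,0, 8.5,-2,-2,0,0, 8.5,0,0,0,0]'
```

```text
time_s: 1.57
position: [0.3548, 0.2112, 0.2557]
tool_rot: [[-0.922, 0.388, 0.001], [0.388, 0.922, 0.0], [-0.001, 0.0, -1.0]]
ft_force: [1.3, -0.1, 1.1]
grip_width: 0.0849
gripper_force: 0.0
time_s: 2.23
position: [0.4727, -0.0379, 0.2549]
tool_rot: [[-0.92, 0.393, 0.0], [0.393, 0.92, -0.001], [-0.001, -0.001, -1.0]]
ft_force: [-1.2, 1.0, 0.2]
grip_width: 0.0852
gripper_force: 0.0
```

```bash
python3 -m crank '[8.5,0,0,0,0.12, 8.5,0,0,0,0.12, 8.5,0,0,0,0.12, 8.5,0,0,0,0.12, 8.5,0,0,0,0.12, 8.5,0,0,0,0.1, 8.5,0,0,0,0, 8.5,0,0,0,0]'
python3 - <<'E'
from h import *
p=shot('wrist','w1');print(np.round(p['pose'],3).tolist(),np.round(p['intrinsics'],1).tolist())
for q,z in [('gauge_grip',.116),('gauge_stand',.065)]:
    for d in spotter.look_for(p,q)[:3]:
        c,r=d['at'][0]*640,d['at'][1]*400
        print(q,round(d['score'],2),round(c),round(r),atz(p,c,r,z).round(3))
E
```

```text
time_s: 2.9
position: [0.4708, -0.0332, 0.2554]
tool_rot: [[-0.458, 0.889, 0.0], [0.889, 0.458, -0.0], [-0.0, 0.0, -1.0]]
ft_force: [0.2, -0.5, 0.5]
grip_width: 0.0852
gripper_force: 0.0
[[0.889, -0.441, -0.122, 0.439], [0.458, 0.857, 0.238, 0.027], [-0.001, -0.268, 0.964, 0.397], [0.0, 0.0, 0.0, 1.0]] [[354.7, 0.0, 307.7], [0.0, 354.7, 201.0], [0.0, 0.0, 1.0]]
gauge_stand 0.71 305 217 [ 0.486 -0.071  0.065]
```

View pics/w1.png

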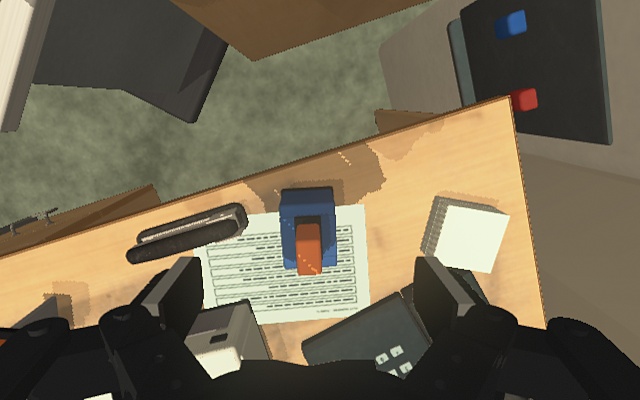

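```bash
cat > fit.py <<'E'
from m import *
from scipy.optimize import minimize
def hull(p,c,yaw,zs,L,W):
    C,S=np.cos(yaw),np.sin(yaw);m=np.zeros((400,640),np.uint8)
    P=[proj(p,[c[0]+C*a*L/2-S*b*W/2,c[1]+S*a*L/2+C*b*W/2,z]) for a in(-1,1) for b in(-1,1) for z in zs]
    cv2.fillConvexPoly(m,np.round(np.array(cv2.convexHull(np.float32(P)))*16).astype(np.int32),1,shift=4);return m
def fitbox(views,x0,zs,L,W):
    def f(v):
        return -sum((hull(p,v[:2],v[2],zs,L,W)&m).sum()/((hull(p,v[:2],v[2],zs,L,W)|m).sum()) for p,m in views)
    best=None
    for dy in(-.25,0,.25):
        r=minimize(f,[x0[0],x0[1],x0[2]+dy],method='Nelder-Mead',options=dict(initial_simplex=np.array([x0[0],x0[1],x0[2]+dy])+np.array([[0,0,0],[.012,0,0],[0,.012,0],[0,0,.15]]),xatol=1e-4,fatol=1e-4))
        if best is None or r.fun<best.fun: best=r
    return best
def omask(p,uv,R=60):
    h=cv2.cvtColor(p['color'],cv2.COLOR_RGB2HSV)
    m=((h[...,0]>=3)&(h[...,0]<=14)&(h[...,1]>180)&(h[...,2]>90)).astype(np.uint8)
    w=np.zeros_like(m);cv2.circle(w,(int(uv[0]),int(uv[1])),R,1,-1);m&=w
    n,l,s,c=cv2.connectedComponentsWithStats(m);return (l==1+np.argmax(s[1:,4])).astype(np.uint8)
E
python3 - <<'E'
from fit import *
p=shot('wrist');t=shot('top')
v=[(p,omask(p,(309,248))),(t,omask(t,(231,162),25))]
for vv in (v[:1],v[1:],v):
    r=fitbox(vv,[.498,-.09,np.radians(-63)],(.070,.116),.034,.022)
    print(vv[0][1].sum(),r.x[:2].round(4),np.degrees(r.x[2]).round(1),round(-r.fun/len(vv),3))
x=r.x
# stand
h=cv2.cvtColor(p['color'],cv2.COLOR_RGB2HSV);g=p['color'].astype(int)
m=((h[...,0]>100)&(h[...,0]<125)&(h[...,1]>120)).astype(np.uint8);m[:180]=0;m[290:]=0;m[:,:270]=0;m[:,345:]=0
m=cv2.bitwise_or(m,v[0][1]);ys,xs=np.nonzero(m);print(xs.min(),xs.max(),ys.min(),ys.max())
o=env.observe();R=np.array(o['tool_rot']);d=np.r_[x[:2],0.1]-o['position']
print('tool shift cm',(R.T@d*100).round(2),'tooly',np.degrees(np.arctan2(R[1,1],R[0,1])))
E
```

```text
19 [ 0.5113 -0.0893] -62.1 0.014
233 [ 0.4991 -0.0872] -61.3 0.704
19 [ 0.4992 -0.0872] -61.6 0.359
280 336 211 273
tool shift cm [-6.07  0.06 15.53] tooly 27.120763305429268
```

```bash
sed -i 's/(h\[...,0\]<=14)&(h\[...,1\]>180)&(h\[...,2\]>90)/(h[...,0]<=16)\&(h[...,1]>170)\&(h[...,2]>70)/; s/>=3)/>=1)/' fit.py
python3 - <<'E'
from fit import *
p=shot('wrist');t=shot('top')
h=cv2.cvtColor(p['color'],cv2.COLOR_RGB2HSV)
print(h[[225,235,245,255,265,272],310].tolist()); h2=cv2.cvtColor(t['color'],cv2.COLOR_RGB2HSV);print(h2[[157,162,168,172],[231,233,235,233]].tolist())
v=[(p,omask(p,(309,248))),(t,omask(t,(231,162),25))]
for vv in (v[:1],v[1:],v):
    r=fitbox(vv,[.498,-.09,np.radians(-63)],(.070,.116),.034,.022)
    ys,xs=np.nonzero(vv[0][1]);print(vv[0][1].sum(),xs.min(),xs.max(),ys.min(),ys.max(),r.x[:2].round(4),np.degrees(r.x[2]).round(1),round(-r.fun/len(vv),3))
E
```

```text
[[10, 162, 126], [10, 158, 126], [10, 176, 193], [10, 175, 191], [13, 177, 233], [10, 174, 191]]
[[13, 225, 184], [13, 221, 188], [11, 187, 79], [12, 177, 82]]
809 296 321 240 274 [ 0.5016 -0.0932] -62.4 0.573
279 221 242 154 174 [ 0.5004 -0.0871] -61.8 0.835
809 296 321 240 274 [ 0.499  -0.0872] -61.0 0.705
```

```bash
sed -i 's/>170)/>145)/' fit.py
python3 - <<'E'
from fit import *
p=shot('wrist');t=shot('top')
v=[(p,omask(p,(309,248),36)),(t,omask(t,(231,162),25))]
for vv in (v[:1],v[1:],v):
    r=fitbox(vv,[.498,-.09,np.radians(-63)],(.070,.116),.034,.022)
    ys,xs=np.nonzero(vv[0][1]);print(vv[0][1].sum(),xs.min(),xs.max(),ys.min(),ys.max(),r.x[:2].round(4),np.degrees(r.x[2]).round(1),round(-r.fun/len(vv),3))
E
```

```text
1203 296 321 223 274 [ 0.4983 -0.0872] -63.4 0.85
291 221 242 154 174 [ 0.5002 -0.0871] -60.8 0.879
1203 296 321 223 274 [ 0.4993 -0.087 ] -60.5 0.85
```

```bash
python3 -m crank '[8.5,-3.0,0,0,0, 8.5,-3.05,0.1,0,0, 8.5,0,0,3,0, 8.5,0,0,3,0, 8.5,0,0,3,0, 8.5,0,0,1,0, 8.5,0,0,0,0, 8.5,0,0,0,0]'
python3 - <<'E'
from fit import *
p=shot('wrist','w2')
o=env.observe();print(o['position'],o['time_s'])
m=omask(p,(310,300),110)
r=fitbox([(p,m)],[.498,-.087,np.radians(-62)],(.070,.116),.034,.022)
ys,xs=np.nonzero(m);print(m.sum(),xs.min(),xs.max(),ys.min(),ys.max(),r.x[:2].round(4),np.degrees(r.x[2]).round(1),-r.fun)
R=np.array(o['tool_rot']);print((R.T@(np.r_[r.x[:2],.078]-o['position'])*100).round(2))
E
```

```text
time_s: 4.02
position: [0.4995, -0.087, 0.1555]
tool_rot: [[-0.455, 0.891, -0.0], [0.891, 0.455, 0.0], [0.0, -0.0, -1.0]]
ft_force: [0.1, -0.4, 0.6]
grip_width: 0.0846
gripper_force: 0.0
[ 0.49987902 -0.08716986  0.15624342] 4.0667
2600 287 328 190 259 [ 0.4991 -0.087 ] -62.2 0.8233058898036733
[ 0.06 -0.07  7.82]
```

```bash
python3 -m crank '[8.5,0,0,3,0, 8.5,0,0,3,0, 8.5,0,0,1.7,0, 8.5,0,0,0,0, 0,0,0,0,0, 0,0,0,0,0, 0,0,0,0,0, 0,0,0,0,0]' 40
python3 -m crank '[0,0,0,0,0, 0,0,0,0,0, 0,0,0,0,0, 0,0,0,0,0, 0,0,0,0,0, 0,0,0,0,0, 0,0,0,0,0, 0,0,0,0,0]' 60
```

```text
time_s: 4.73
position: [0.5, -0.0872, 0.0797]
tool_rot: [[-0.455, 0.891, 0.003], [0.891, 0.455, -0.001], [-0.002, 0.002, -1.0]]
ft_force: [-0.3, -0.3, 0.1]
grip_width: 0.0381
gripper_force: 0.0
time_s: 5.4
position: [0.4998, -0.0871, 0.0792]
tool_rot: [[-0.455, 0.891, 0.002], [0.891, 0.455, -0.001], [-0.001, 0.001, -1.0]]
ft_force: [-0.4, 0.4, 5.9]
grip_width: 0.0214
gripper_force: 58.9
```

```bash
python3 -m crank '[0,0,0,-1,0, 0,0,0,-2,0, 0,0,0,-3,0, 0,0,0,-3,0, 0,0,0,-3,0, 0,0,0,-2,0, 0,0,0,0,0, 0,0,0,0,0]'
python3 - <<'E'
from fit import *
t=shot('top','t2');s=shot('scene','s2');w=shot('wrist','w3')
o=env.observe();print(o['position'],o['ft_force'],o['grip_width'])
# shredder top white mask in top view
h=cv2.cvtColor(t['color'],cv2.COLOR_RGB2HSV)
for c,r in [(347,183),(320,200),(330,165),(347,190),(300,240),(375,190)]: print((c,r),h[r,c].tolist())
E
```

```text
time_s: 6.07
position: [0.4994, -0.087, 0.2188]
tool_rot: [[-0.455, 0.891, 0.002], [0.891, 0.455, -0.001], [-0.001, 0.001, -1.0]]
ft_force: [-0.5, 0.0, -2.0]
grip_width: 0.0212
gripper_force: 59.1
[ 0.49871746 -0.08673134  0.21687557] [-0.11016866 -0.11927395 -1.33929947] 0.021316962795688763
(347, 183) [14, 42, 178]
(320, 200) [26, 47, 219]
(330, 165) [13, 42, 176]
(347, 190) [24, 27, 48]
(300, 240) [18, 122, 228]
(375, 190) [41, 24, 237]
```

View pics/w3.png

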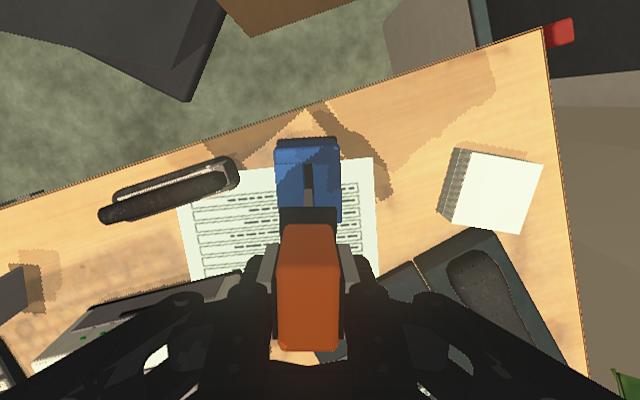

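Run:
```python
from fit import *
p=shot('top');h=cv2.cvtColor(p['color'],cv2.COLOR_RGB2HSV)
q=lambda v,L=.112,W=.182,z=(.095,.095):hull(p,v[:2],v[2],z,L,W)
w=hull(p,[.4527,-.3173],np.radians(-48.5),(.0,.095),.15,.22)
m=((h[...,1]<75)&(h[...,2]>150)).astype(np.uint8)&w
n,l,s,c=cv2.connectedComponentsWithStats(m)
i=1+np.argmax(s[1:,4]); 
m=((l==i)|((l>0)&np.isin(l,np.nonzero(s[:,4]>100)[0]))).astype(np.uint8)
m=cv2.morphologyEx(m,cv2.MORPH_CLOSE,np.ones((9,9)))
r=fitbox([(p,m)],[.4527,-.3173,np.radians(-48.5)],(.095,.095),.112,.182)
print(r.x.round(4),np.degrees(r.x[2]),-r.fun)
# slots: dark pixels on top plane in shredder frame
x=r.x;C,S=np.cos(x[2]),np.sin(x[2])
d=((h[...,2]<110)).astype(np.uint8)&q(x,.05,.16)
n,l,s,c=cv2.connectedComponentsWithStats(d)
for k in range(1,n):
    if s[k,4]<15: continue
    P=np.array([atz(p,u,v,.095)[:2] for v,u in np.argwhere(l==k)])-x[:2]
    L=np.c_[P@[C,S],P@[-S,C]];print(s[k,4],L.min(0).round(4),L.max(0).round(4),L.mean(0).round(4))
o=env.observe();R=np.array(o['tool_rot'])
for k,y in enumerate((-.05,0,.05)):
    P=np.r_[x[0]-S*y,x[1]+C*y,.20];print(k,P.round(4),(R.T@(P-o['position'])*100).round(2))
print('tooly',np.degrees(np.arctan2(R[1,1],R[0,1])))
```

```text
[ 0.4511 -0.3162 -0.8227] -47.13516863029277 0.8564119491665292
94 [-0.0194  0.0462] [0.0234 0.0552] [0.001  0.0508]
95 [-0.0199 -0.0035] [0.0229 0.0055] [0.0007 0.0009]
95 [-0.0205 -0.0536] [ 0.0204 -0.0443] [-0.001  -0.0489]
0 [ 0.4145 -0.3502  0.2   ] [-19.63 -19.49   1.68]
1 [ 0.4511 -0.3162  0.2   ] [-18.27 -14.68   1.68]
2 [ 0.4878 -0.2822  0.2   ] [-16.91  -9.87   1.67]
tooly 27.03985521744356
```

```bash
python3 -m crank '[0,-3.4,-1.95,0,0, 0,-3.4,-1.95,0,0, 0,-3.4,-1.95,0,0, 0,-3.4,-1.95,0,0, 0,-3.3,-1.95,0,0, 0,0,0,1,-0.086, 0,0,0,1,-0.086, 0,0,0,1,-0.086]'
python3 -m crank '[0,0,0,0,0, 0,0,0,0,0, 0,0,0,0,0, 0,0,0,0,0, 0,0,0,0,0, 0,0,0,0,0, 0,0,0,0,0, 0,0,0,0,0]'
python3 - <<'E'
from fit import *
p=shot('wrist','w4');o=env.observe();print(o['position'],o['ft_force'],p['pose'].round(3).tolist() if hasattr(p['pose'],'round') else p['pose'])
R=np.array(o['tool_rot']);print('tooly',np.degrees(np.arctan2(R[1,1],R[0,1])))
cv2.imwrite('pics/w4c.png',cv2.resize(p['color'][60:380,150:550,::-1],None,fx=1.9,fy=1.8,interpolation=3))
E
```

```text
time_s: 6.93
position: [0.4888, -0.2824, 0.1865]
tool_rot: [[-0.669, 0.743, -0.002], [0.743, 0.669, 0.002], [0.002, -0.0, -1.0]]
ft_force: [0.1, -0.3, -0.5]
grip_width: 0.0217
gripper_force: 59.0
time_s: 7.6
position: [0.4894, -0.2818, 0.1885]
tool_rot: [[-0.667, 0.745, 0.0], [0.745, 0.667, -0.0], [-0.0, -0.0, -1.0]]
ft_force: [0.1, 0.2, -0.6]
grip_width: 0.0214
gripper_force: 59.0
[ 0.4893596  -0.28177807  0.18844671] [-0.04980192  0.38031617 -0.78676206] [[0.745, -0.643, -0.178, 0.444], [0.667, 0.718, 0.2, -0.231], [-0.001, -0.268, 0.964, 0.33], [0.0, 0.0, 0.0, 1.0]]
tooly 41.816472865048716
```

View pics/w4c.png

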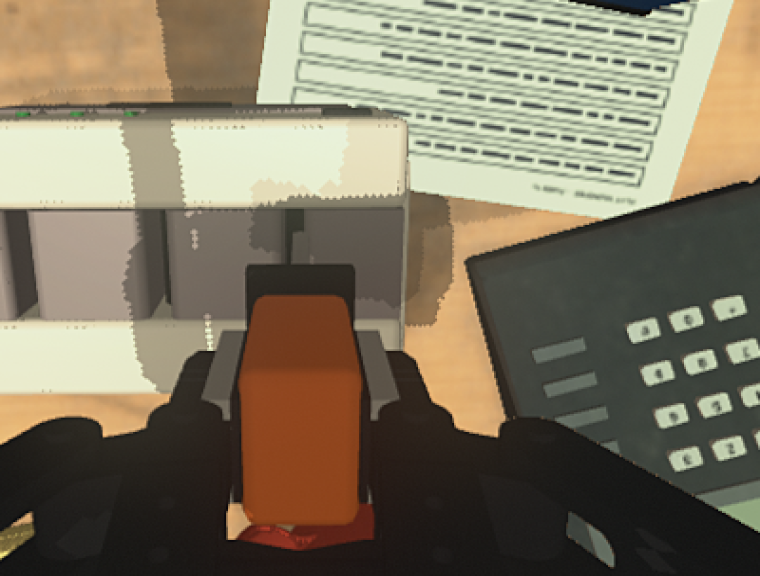

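The wrist crop shows the shredder's top with three dark slots (crop x≈20, 160, 295) and the blade end just over the right-hand one. I'll take profiles to refine the alignment.

Run:
```python
from fit import *
p=shot('wrist');g=cv2.cvtColor(p['color'],cv2.COLOR_RGB2GRAY).astype(int);o=env.observe();R=np.array(o['tool_rot'])
for r in (180,184,188,194,200): print(r,'s2',g[r,296:322].tolist())
for r in (182,195,210,225): print(r,'s1',g[r,224:246].tolist(),'s0',g[r,148:172].tolist())
for c in (236,): print('col',g[165:245:1,c].tolist())
f=lambda u,v:(R.T@(atz(p,u,v,.095)-o['position'])*1000).round(1)[:2]
for u,v in [(305.8,184),(234,184),(158,184),(236,177),(236,234)]: print(u,v,f(u,v))
```

```text
180 s2 [86, 82, 73, 76, 62, 57, 57, 59, 58, 57, 59, 58, 57, 58, 81, 87, 87, 89, 91, 92, 92, 91, 92, 92, 93, 92]
184 s2 [84, 83, 73, 75, 61, 54, 56, 56, 56, 56, 56, 57, 57, 57, 78, 85, 86, 88, 89, 91, 91, 91, 90, 91, 91, 91]
188 s2 [84, 81, 73, 73, 59, 54, 53, 53, 58, 59, 63, 70, 72, 65, 79, 83, 85, 87, 89, 90, 90, 89, 89, 90, 90, 90]
194 s2 [83, 80, 71, 73, 56, 50, 48, 52, 82, 86, 85, 84, 84, 85, 84, 84, 82, 84, 86, 88, 87, 88, 88, 87, 88, 87]
200 s2 [85, 79, 69, 70, 58, 47, 43, 67, 82, 83, 83, 82, 82, 82, 83, 82, 80, 83, 84, 86, 86, 87, 86, 87, 86, 86]
182 s1 [85, 78, 74, 74, 74, 74, 75, 73, 74, 76, 66, 57, 55, 71, 95, 101, 104, 109, 115, 114, 115, 115] s0 [137, 126, 116, 103, 87, 67, 60, 62, 63, 63, 63, 63, 64, 64, 63, 63, 59, 127, 142, 146, 162, 164, 163, 164]
195 s1 [89, 82, 74, 72, 72, 72, 72, 73, 72, 73, 74, 64, 55, 52, 82, 97, 98, 102, 109, 113, 113, 112] s0 [160, 144, 132, 121, 112, 98, 80, 62, 60, 62, 62, 61, 63, 63, 64, 62, 61, 57, 96, 135, 144, 152, 162, 162]
210 s1 [93, 90, 83, 74, 70, 70, 71, 71, 70, 70, 70, 71, 59, 52, 47, 87, 96, 98, 103, 109, 110, 110] s0 [158, 146, 155, 143, 126, 119, 110, 96, 77, 61, 60, 62, 62, 62, 62, 63, 62, 62, 61, 53, 125, 141, 146, 156]
225 s1 [97, 92, 88, 83, 75, 70, 68, 69, 69, 69, 65, 73, 112, 74, 49, 44, 86, 96, 98, 103, 107, 108] s0 [155, 156, 155, 158, 153, 139, 130, 120, 110, 95, 75, 60, 60, 62, 63, 62, 62, 63, 62, 64, 61, 58, 127, 145]
col [164, 164, 164, 164, 164, 164, 163, 156, 148, 145, 122, 69, 49, 54, 56, 56, 54, 55, 54, 56, 55, 56, 54, 54, 54, 54, 54, 55, 55, 54, 55, 56, 55, 54, 54, 55, 56, 54, 55, 55, 56, 56, 56, 58, 60, 59, 61, 61, 61, 61, 62, 66, 65, 65, 68, 71, 71, 70, 74, 96, 112, 114, 114, 111, 109, 108, 107, 106, 107, 107, 106, 113, 127, 141, 149, 153, 157, 160, 163, 162]
305.8 184 [14.7 -1.9]
234 184 [ 14.7 -50.7]
158 184 [  14.7 -102.4]
236 177 [ 19.5 -49. ]
236 234 [-21.5 -51.3]
```

```bash
python3 -m crank '[0,-0.15,-0.2,0,0, 0,0,0,0.6,0, 0,0,0,0.6,0, 0,0,0,0.5,0, 0,0,0,0,0, 0,0,0,0,0, 0,0,0,0,0, 0,0,0,0,0]'
python3 - <<'E'
from fit import *
p=shot('wrist');g=cv2.cvtColor(p['color'],cv2.COLOR_RGB2GRAY).astype(int);o=env.observe()
print(o['position'],o['ft_force'])
for r in range(164,200,3): print(r,'s2',g[r,292:326].tolist())
p=shot('wrist','w5')
E
```

```text
time_s: 8.37
position: [0.4889, -0.2843, 0.1715]
tool_rot: [[-0.667, 0.745, 0.0], [0.745, 0.667, -0.0], [-0.0, 0.0, -1.0]]
ft_force: [0.1, -0.7, -1.0]
grip_width: 0.0212
gripper_force: 59.0
[ 0.48894151 -0.28429054  0.17155576] [-0.88236676  0.34507447 -0.91633964]
164 s2 [232, 232, 232, 233, 232, 232, 233, 233, 233, 232, 232, 232, 233, 232, 232, 232, 232, 233, 232, 232, 232, 232, 232, 232, 232, 232, 232, 232, 232, 232, 232, 234, 228, 219]
167 s2 [232, 233, 232, 232, 232, 233, 232, 232, 232, 233, 232, 233, 232, 232, 232, 232, 232, 232, 232, 232, 232, 232, 232, 233, 233, 233, 233, 233, 233, 233, 233, 233, 236, 222]
170 s2 [217, 216, 215, 225, 228, 218, 216, 226, 228, 218, 217, 215, 225, 232, 233, 232, 232, 232, 232, 233, 234, 229, 219, 217, 220, 221, 220, 219, 219, 221, 220, 219, 218, 218]
173 s2 [192, 187, 190, 192, 191, 191, 194, 136, 180, 193, 193, 195, 135, 180, 192, 192, 148, 205, 218, 221, 154, 132, 183, 198, 142, 126, 124, 188, 143, 125, 122, 182, 190, 219]
176 s2 [128, 120, 124, 124, 125, 124, 126, 125, 125, 127, 126, 126, 126, 127, 126, 127, 125, 125, 124, 123, 136, 126, 124,
[... 363 characters left out ...]
 91, 90, 88, 87, 83, 77, 77, 62, 57, 57, 57, 56, 56, 57, 58, 58, 57, 58, 77, 83, 86, 88, 89, 90, 91, 92, 91, 90, 91, 92, 91]
188 s2 [92, 92, 90, 90, 90, 88, 86, 83, 76, 75, 61, 53, 60, 64, 64, 69, 73, 67, 65, 58, 57, 76, 83, 85, 87, 88, 90, 90, 91, 91, 91, 89, 91, 91]
191 s2 [91, 90, 90, 89, 89, 87, 85, 83, 74, 73, 57, 52, 85, 88, 87, 86, 86, 86, 87, 87, 62, 74, 82, 85, 86, 88, 89, 90, 90, 90, 89, 90, 90, 89]
194 s2 [90, 89, 89, 88, 87, 86, 84, 81, 76, 73, 55, 51, 83, 86, 86, 85, 85, 85, 86, 88, 63, 72, 80, 85, 85, 87, 88, 89, 89, 89, 89, 89, 89, 89]
197 s2 [89, 89, 89, 88, 87, 85, 84, 81, 74, 71, 55, 58, 83, 85, 84, 84, 84, 84, 86, 87, 69, 73, 80, 81, 85, 86, 87, 88, 88, 88, 88, 87, 88, 87]
```

```bash
python3 -m crank '[0,0,-0.08,0,0, 0,0,0,0.2,0, 0,0,0,0.2,0, 0,0,0,0.2,0, 0,0,0,0.2,0, 0,0,0,0.2,0, 0,0,0,0.2,0, 0,0,0,0,0]'
```

```text
time_s: 9.13
position: [0.4881, -0.2846, 0.1588]
tool_rot: [[-0.667, 0.745, -0.001], [0.745, 0.667, 0.001], [0.001, -0.0, -1.0]]
ft_force: [0.1, -0.3, -1.3]
grip_width: 0.0211
gripper_force: 59.0
```

```bash
python3 -m crank '[0,0,0,0.2,0, 0,0,0,0.2,0, 0,0,0,0.2,0, 0,0,0,0.2,0, 0,0,0,0.2,0, 0,0,0,0.2,0, 0,0,0,0.2,0, 0,0,0,0,0]'
```

```text
time_s: 9.8
position: [0.4881, -0.2848, 0.1448]
tool_rot: [[-0.667, 0.745, -0.001], [0.745, 0.667, 0.0], [0.001, -0.0, -1.0]]
ft_force: [-0.4, -1.8, -1.6]
grip_width: 0.021
gripper_force: 59.0
```

```bash
python3 -m crank '[0,0,0,0.12,0, 0,0,0,0.12,0, 0,0,0,0.12,0, 0,0,0,0.12,0, 0,0,0,0.12,0, 0,0,0,0,0, 0,0,0,0,0, 0,0,0,0,0]'
```

```text
time_s: 10.47
position: [0.4882, -0.2847, 0.1392]
tool_rot: [[-0.667, 0.745, -0.0], [0.745, 0.667, 0.0], [0.0, -0.0, -1.0]]
ft_force: [-0.8, -1.3, -2.3]
grip_width: 0.0213
gripper_force: 59.0
```

```bash
python3 -m crank '[0,0,0,0.15,0, 0,0,0,0.15,0, 0,0,0,0.15,0, 0,0,0,0.15,0, 0,0,0,0.15,0, 0,0,0,0.15,0, 0,0,0,0.1,0, 0,0,0,0.1,0]'
python3 -m crank '[0,0,0,0.1,0, 0,0,0,0.1,0, 0,0,0,0.1,0, 0,0,0,0,0, 0,0,0,0,0, 0,0,0,0,0, 0,0,0,0,0, 0,0,0,0,0]'
```

```text
time_s: 11.13
position: [0.4883, -0.2848, 0.1286]
tool_rot: [[-0.667, 0.745, 0.0], [0.745, 0.667, -0.0], [-0.001, 0.0, -1.0]]
ft_force: [-1.5, -0.7, 3.7]
grip_width: 0.0214
gripper_force: 59.6
time_s: 11.8
position: [0.4884, -0.2849, 0.1256]
tool_rot: [[-0.667, 0.745, 0.0], [0.745, 0.667, -0.0], [-0.001, 0.0, -1.0]]
ft_force: [-2.1, 0.2, 4.6]
grip_width: 0.0215
gripper_force: 59.9
```

```bash
python3 -m crank '[0,0,0,0.1,0, 0,0,0,0.1,0, 0,0,0,0.1,0, 0,0,0,0,0, 0,0,0,0,0, 0,0,0,0,0, 0,0,0,0,0, 0,0,0,0,0]'
```

```text
time_s: 12.47
position: [0.4884, -0.2849, 0.1228]
tool_rot: [[-0.667, 0.745, 0.001], [0.745, 0.667, -0.001], [-0.001, 0.0, -1.0]]
ft_force: [-1.3, -1.3, 6.7]
grip_width: 0.0215
gripper_force: 60.2
```

Force climbs about 0.7 N/mm past 34 mm, so throat_2 is jammed. I'll back out and go to throat_1.

```bash
python3 -m crank '[0,0,0,-0.5,0, 0,0,0,-1,0, 0,0,0,-1.5,0, 0,0,0,-1.5,0, 0,0,0,-0.8,0, 0,0,0,0,0, 0,0,0,0,0, 0,0,0,0,0]'
python3 -m crank '[0,0,-1.7,0,0, 0,0,-1.7,0,0, 0,0,-1.6,0,0, 0,0,0,0,0, 0,0,0,0,0, 0,0,0,0,0, 0,0,0,0,0, 0,0,0,0,0]'
python3 - <<'E'
from fit import *
p=shot('wrist');g=cv2.cvtColor(p['color'],cv2.COLOR_RGB2GRAY).astype(int);o=env.observe()
print(o['position'],o['ft_force'])
for r in range(176,206,4): print(r,'s',g[r,290:326].tolist())
R=np.array(o['tool_rot']);print((R.T@(np.array([.4512,-.3183,.1585])-o['position'])*1000).round(1))
E
```

```text
time_s: 13.13
position: [0.488, -0.2844, 0.1745]
tool_rot: [[-0.667, 0.745, -0.001], [0.745, 0.667, 0.001], [0.002, 0.0, -1.0]]
ft_force: [0.7, 0.1, -0.8]
grip_width: 0.0214
gripper_force: 59.1
time_s: 13.8
position: [0.4514, -0.3176, 0.1751]
tool_rot: [[-0.668, 0.745, -0.0], [0.745, 0.668, 0.0], [0.0, 0.0, -1.0]]
ft_force: [-0.8, -0.2, -1.4]
grip_width: 0.0215
gripper_force: 59.1
[ 0.45135916 -0.3176336   0.17518891] [ 0.12387909 -0.39090199 -1.23275846]
176 s [115, 160, 169, 129, 121, 125, 126, 126, 126, 126, 126, 126, 127, 128, 127, 127, 127, 128, 127, 126, 125, 138, 151, 143, 127, 125, 124, 125, 126, 126, 125, 126, 124, 125, 125, 125]
180 s [95, 96, 96, 96, 96, 95, 93, 92, 90, 86, 83, 78, 67, 58, 59, 58, 59, 59, 59, 58, 59, 58, 56, 76, 86, 89, 91, 92, 93, 94, 93, 94, 95, 95, 94, 94]
184 s [94, 93, 93, 94, 94, 93, 91, 91, 88, 86, 82, 77, 66, 58, 56, 58, 57, 57, 58, 59, 58, 57, 55, 76, 85, 87, 89, 90, 91, 94, 92, 92, 93, 92, 93, 93]
188 s [94, 92, 92, 92, 92, 91, 90, 90, 87, 84, 84, 76, 64, 54, 59, 58, 64, 73, 73, 67, 67, 57, 51, 75, 83, 86, 88, 90, 90, 92, 91, 92, 91, 91, 92, 92]
192 s [92, 91, 91, 92, 91, 91, 90, 89, 87, 84, 81, 76, 62, 53, 85, 89, 87, 87, 86, 87, 87, 90, 59, 71, 82, 85, 86, 88, 90, 91, 90, 90, 90, 90, 90, 91]
196 s [89, 90, 90, 90, 90, 90, 88, 87, 85, 84, 79, 74, 60, 59, 85, 88, 86, 85, 85, 86, 87, 89, 63, 71, 80, 84, 86, 87, 88, 89, 88, 89, 89, 90, 88, 89]
200 s [88, 89, 89, 89, 88, 88, 88, 86, 84, 83, 79, 70, 57, 69, 85, 86, 83, 84, 84, 84, 85, 87, 66, 69, 79, 82, 85, 86, 87, 88, 88, 88, 87, 88, 87, 88]
204 s [89, 89, 88, 89, 89, 88, 88, 86, 85, 82, 79, 69, 61, 68, 84, 85, 83, 85, 83, 85, 85, 87, 74, 71, 78, 82, 84, 85, 87, 88, 88, 88, 88, 88, 88, 87]
[-0.4 -0.6 16.7]
```

```bash
python3 -m crank '[0,-0.03,-0.05,0.3,0, 0,0,0,0.3,0, 0,0,0,0.2,0, 0,0,0,0.2,0, 0,0,0,0.2,0, 0,0,0,0.2,0, 0,0,0,0.2,0, 0,0,0,0,0]'
```

```text
time_s: 14.52
position: [0.4507, -0.3186, 0.1589]
tool_rot: [[-0.667, 0.745, -0.001], [0.745, 0.667, 0.001], [0.001, -0.0, -1.0]]
ft_force: [-0.0, 0.0, -1.0]
grip_width: 0.0215
gripper_force: 59.1
```

```bash
python3 -m crank '[0,0,0,0.2,0, 0,0,0,0.2,0, 0,0,0,0.2,0, 0,0,0,0.2,0, 0,0,0,0.2,0, 0,0,0,0.2,0, 0,0,0,0.2,0, 0,0,0,0,0]'
python3 -m crank '[0,0,0,0.12,0, 0,0,0,0.12,0, 0,0,0,0.12,0, 0,0,0,0.12,0, 0,0,0,0.12,0, 0,0,0,0,0, 0,0,0,0,0, 0,0,0,0,0]'
```

```text
time_s: 15.18
position: [0.4507, -0.3187, 0.1448]
tool_rot: [[-0.667, 0.745, -0.0], [0.745, 0.667, 0.0], [0.001, -0.0, -1.0]]
ft_force: [-1.3, -1.3, -2.0]
grip_width: 0.0214
gripper_force: 59.0
time_s: 15.85
position: [0.4508, -0.3186, 0.1392]
tool_rot: [[-0.667, 0.745, -0.0], [0.745, 0.667, 0.0], [0.0, -0.0, -1.0]]
ft_force: [-1.1, -1.7, -1.8]
grip_width: 0.0211
gripper_force: 59.1
```

```bash
python3 -m crank '[0,0,0,0.15,0, 0,0,0,0.15,0, 0,0,0,0.15,0, 0,0,0,0.15,0, 0,0,0,0.15,0, 0,0,0,0.15,0, 0,0,0,0.1,0, 0,0,0,0.1,0]'
python3 -m crank '[0,0,0,0.1,0, 0,0,0,0.1,0, 0,0,0,0.1,0, 0,0,0,0,0, 0,0,0,0,0, 0,0,0,0,0, 0,0,0,0,0, 0,0,0,0,0]'
```

```text
time_s: 16.52
position: [0.4508, -0.3187, 0.1282]
tool_rot: [[-0.667, 0.745, -0.0], [0.745, 0.667, 0.0], [0.0, -0.0, -1.0]]
ft_force: [-1.2, -0.2, 0.3]
grip_width: 0.0214
gripper_force: 59.1
time_s: 17.18
position: [0.4508, -0.3187, 0.1253]
tool_rot: [[-0.667, 0.745, -0.0], [0.745, 0.667, 0.0], [0.0, -0.0, -1.0]]
ft_force: [-0.9, -0.8, -2.7]
grip_width: 0.0213
gripper_force: 59.1
```

```bash
python3 -m crank '[0,0,0,0.15,0, 0,0,0,0.15,0, 0,0,0,0.15,0, 0,0,0,0.15,0, 0,0,0,0.15,0, 0,0,0,0.15,0, 0,0,0,0.1,0, 0,0,0,0,0]'
python3 -m crank '[0,0,0,0.1,0, 0,0,0,0.1,0, 0,0,0,0.1,0, 0,0,0,0.05,0, 0,0,0,0.05,0, 0,0,0,0,0, 0,0,0,0,0, 0,0,0,0,0]'
```

```text
time_s: 17.85
position: [0.4508, -0.3186, 0.115]
tool_rot: [[-0.667, 0.745, -0.0], [0.745, 0.667, 0.0], [0.0, 0.0, -1.0]]
ft_force: [-1.6, -1.9, -1.3]
grip_width: 0.0213
gripper_force: 59.1
time_s: 18.52
position: [0.4508, -0.3187, 0.1112]
tool_rot: [[-0.667, 0.745, -0.0], [0.745, 0.667, 0.0], [0.0, -0.0, -1.0]]
ft_force: [-0.9, -1.2, -0.4]
grip_width: 0.0215
gripper_force: 59.1
```

```bash
python3 -m crank '[0,0,0,0.05,0, 0,0,0,0.05,0, 0,0,0,0.05,0, 0,0,0,0.05,0, 0,0,0,0,0, 0,0,0,0,0, 0,0,0,0,0, 0,0,0,0,0]'
```

```text
time_s: 19.18
position: [0.4508, -0.3187, 0.1093]
tool_rot: [[-0.667, 0.745, -0.0], [0.745, 0.667, 0.0], [0.0, 0.0, -1.0]]
ft_force: [-1.0, -2.3, -0.7]
grip_width: 0.0216
gripper_force: 59.4
```

```bash
python3 -m crank '[0,0,0,0.05,0, 0,0,0,0.05,0, 0,0,0,0.0,0, 0,0,0,0.0,0, 0,0,0,0,0, 0,0,0,0,0, 0,0,0,0,0, 0,0,0,0,0]'
```

```text
time_s: 19.85
position: [0.4508, -0.3187, 0.1092]
tool_rot: [[-0.667, 0.745, 0.0], [0.745, 0.667, -0.001], [-0.001, -0.0, -1.0]]
ft_force: [-3.7, 1.2, 7.1]
grip_width: 0.0209
gripper_force: 60.5
```

```bash
python3 -m crank '[5,0,0,0,0, 5,0,0,0,0, 5,0,0,0,0, 5,0,0,0,0, 5,0,0,0,0, 5,0,0,0,0, 5,0,0,0,0, 5,0,0,0,0]'
python3 -m crank '[5,0,0,-1,0, 5,0,0,-2,0, 5,0,0,-3,0, 5,0,0,-3,0, 5,0,0,-3,0, 5,0,0,0,0, 5,0,0,0,0, 5,0,0,0,0]'
python3 - <<'E'
from fit import *
s=shot('scene','s9');w=shot('wrist');t=shot('top')
print(env.observe()['ft_force'],env.observe()['time_s'])
u=proj(w,[.4508,-.3187,.125]);m=omask(w,u,90)
for n,v in(('w',[(w,m)]),):
    r=fitbox(v,[.451,-.318,np.radians(-48)],(.100,.146),.034,.022);print(n,m.sum(),r.x.round(4),-r.fun)
u=proj(s,[.4508,-.3187,.146]);print('handle top should be at',np.round(u))
cv2.imwrite('pics/s9c.png',cv2.resize(s['color'][130:290,210:450,::-1],None,fx=3,fy=3,interpolation=3))
E
```

```text
time_s: 20.52
position: [0.4508, -0.3187, 0.1083]
tool_rot: [[-0.667, 0.745, -0.0], [0.745, 0.667, 0.0], [0.0, 0.0, -1.0]]
ft_force: [0.1, 0.8, 1.0]
grip_width: 0.05
gripper_force: 0.0
time_s: 21.18
position: [0.4506, -0.3184, 0.2281]
tool_rot: [[-0.667, 0.745, -0.0], [0.745, 0.667, 0.001], [0.001, -0.0, -1.0]]
ft_force: [0.3, 0.1, -0.8]
grip_width: 0.0501
gripper_force: 0.0
[-0.25592031  0.3672641  -0.40563513] 21.3333
w 1839 [ 0.4496 -0.3201 -0.8342] 0.8695035460992908
handle top should be at [347. 169.]
```

View pics/s9c.png

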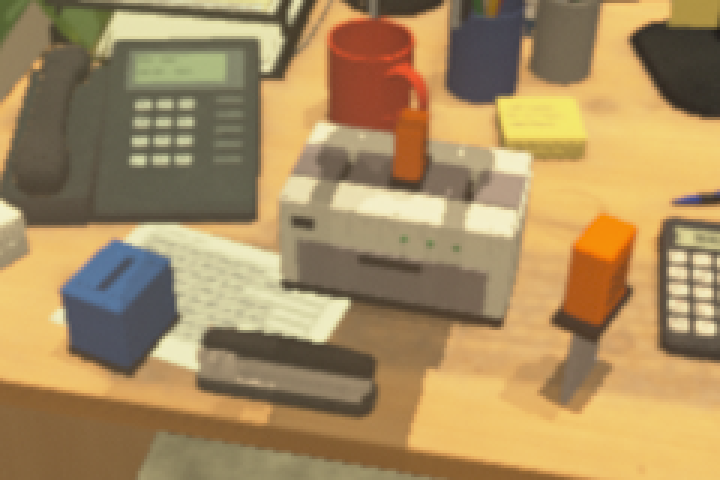

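The gauge stands upright in the middle throat with its collar on the top (crop 410,150). The stand is empty, and the mug and stapler look undisturbed.

```bash
python3 -c "
from rig import env
print(env.close_job())"
```

```text
the job is handed in; nothing more can be done
None
```

The gauge stands fully home and released in the middle throat (throat_1). Throat_2 was jammed about 34 mm down and I backed out of it, throat_0 was not tried, the mug and stapler look undisturbed in the last picture, and the job is handed in with no verdict shown.

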